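Draw the plant-food bin out from under the grow light and take off the safety cap

TASK

The green plant-food bottle stands in its pull bin under the low grow light, in the lane between the two seedling trays. Slide the bin along the table by its handle until the bottle is wholly out from under the lamp, then press the bottle's orange push-and-turn safety cap down, twist it anticlockwise while it is pressed until it is free, and lift it straight off, leaving the bottle standing in the bin. Finish while still holding the cap level and still, about a hand's breadth above the open mouth; do not touch the lamp or disturb the seedlings and other things.

Things in the scene. Friction and masses are not known exactly. Their poses are not given: they have to be found in the camera images.
- lamp: Black tabletop grow light, fixed. Origin on the table under the front (robot-side) edge of its front strip, at mid length; +x points away from the robot along the lane, z up. Two reflector strips along y, 920 mm long, at x = 0-70 and 230-300 mm, underside 195, top 232 mm above the table; end arms at y = +-445 to 248 mm high; posts (x = 150, 290 high) and feet at y = +-470.
- lamp_edge (a point): Middle of the front strip's lower front edge, 195 mm above the lamp's origin, axes the lamp's. On either side of the lane below it stands a fixed black seedling tray, 280 x 280 x 60 mm, sides parallel to the lamp's x axis: the trays begin 105 mm or more from the lane's middle (y = 0) and about 95 mm in front of this edge; their cups and sprouts reach 110 mm above the table.
- bin: Loose pale-grey pull bin, 158 mm wide (y), on the table in the lane; with its two bottles 0.7 to 1.1 kg, slides at 4 to 8 N. Two 73 mm square cells at x = 0, y = +-38.5 mm, walls 4 mm thick and 72 mm high, floor 4 mm thick; in front a pocket with a low (40 mm) front wall at x = -72.5; back wall ends at x = +40.5. Origin: underside, below the middle of the two cells; -x is the handle side.
- bin_handle (a point): Middle of the bin's round bar handle, 12 mm thick, 110 mm long along the bin's y axis, 78 mm above the table and 120.5 mm in front (-x) of the bin's origin. Clear all round: the 40 mm high front wall is 48 mm behind it, the 72 mm high cell wall 80 mm behind it. Axes are the bin's; it can be pinched from above, one finger in front of it and one behind.
- bottle: Loose dark-green square plant-food bottle, 70 x 70 mm, standing in one of the bin's two cells (which one varies) with 1.5 mm play all round, 0.2 to 0.4 kg. Shoulder ends 108 mm, neck mouth 140 mm above its underside. Origin: centre of its underside, z up. The cell keeps it from turning more than about 3 degrees.
- cap: Orange ribbed push-and-turn cap on the green bottle, 54 mm across, 37 mm tall, 30 g, white arrows on top. Origin on its axis at the skirt's lower edge, z up. Locked, its origin is 116 mm above the bottle's origin and its x axis is parallel to the bottle's. Unpressed it turns only a few degrees, and lifting it locked lifts the bottle. No thread: once free it lifts straight off.
- cap_top (a point): Centre of the cap's top, 37 mm above the cap's origin, axes the cap's. Press it 3.5 to 5.5 mm (stop) down against its spring (5 N at first, 10 N at 3 mm, 13.5 N at 5.5 mm) and, pressed, turn it anticlockwise seen from above: past 25 degrees the latch is behind, from 48 to 72 degrees it lifts freely, at about 74 it meets a stop. Aim for 62 degrees (the bottle may follow by 3).
- bottle_white: Loose white square bottle, 70 x 70 mm, 112 mm tall with a narrow (31 mm) blue screw cap, in the bin's other cell; origin at the centre of its underside. A bystander that rides along in the bin.
- cup0: Clear 72 mm seedling cup, 62 mm tall (sprout to 80 mm), loose in the left tray at its robot-side, lane-side corner; origin at the centre of its underside. Bystander.
- cup1: Seedling cup like cup0, loose in the right tray at its robot-side, lane-side corner. Bystander.
- mister: Loose pale-blue spray mister, 72 mm across, 182 mm tall, on the table to the robot's right; origin at the centre of its underside. Bystander.
- beaker: Loose clear measuring beaker, 72 mm across, 85 mm tall, on the table to the left; origin at the centre of its underside. Bystander.
- trowel: Loose hand trowel lying on the table to the left, 250 mm long along its x axis, 24 mm high; origin under the front of its handle. Bystander.
- bottle_mouth (a point): Centre of the green bottle's mouth (hidden in the cap at first), 140 mm above the bottle's underside, on its axis; axes are the bottle's.
Not all that is in view belongs to the job. What is shaped like the bin but yellow is not meant.

How it is judged:
By the outcome, as a careful person would: the job done as asked, in the order asked, and still so for the second after the job is handed in, while the arm keeps its last pose, push and grip.
It also fails if it takes over 48 s, if anything falls off the work surface, if the arm or the gripper's body presses on something with over 40 N, if the wrist force passes 120 N, or if a joint passes its speed limit or range.

ROBOT

A 6-joint arm with a two-finger parallel gripper is mounted at the origin on the work surface. World frame = base frame: x ahead of the robot, y to its left, z up, the work surface at z = 0. Lengths are in m, angles in rad, forces in N, time in s.
With the tool pointing down it reaches from about 0.35 to 0.975 m from the base axis. Payload 4.9 kg.
Tool frame: the origin (TCP) lies at the very end of the fingers, on their centre line; the grasp point (between the pads) lies 19 mm behind it; z points along the fingers, y is the line along which they close (so a half turn about z gives the same grasp; the last joint's range is limited). The gripper opens to 85 mm and grips with 20 to 120 N. Pads are 22 mm wide; open, the fingers measure 114 mm over their backs; the gripper's body (76 mm by 85 mm) begins 54 mm behind the grasp point. The pads swing forward as they close: fully open they stand 13 mm farther back than shut.
Start: joints at [1.084, 0.053, 1.613, -0, 1.476, -0.119], TCP at [0.225, 0.583, 0.231] pointing down, gripper open.
Joint ranges: [-3.01, 3.01], [-1.01, 2.22], [0.06, 2.58], [-1.02, 4.17], [0.09, 2.62], [-3.14, 3.14]. Speed limits (rad/s): [2.57, 2.57, 3.14, 3.14, 3.14, 3.14].

INTERFACE

Orientations are given as a rotation vector (axis times angle).
In Python, from cell import manip gives the robot as it stands.
- The arm moves only by the tool step_arm, never from a script. Its arguments are lists of equal length, an entry for each row: "claw": the gripper command: -1 is shut, 1 is fully open, values between are in proportion; "xyz": the shift along the tool's x, y, z in m, a list of three; "turn": the turn about the tool's z in rad. In form: {"claw": [claw, ...], "xyz": [[x, y, z], ...], "turn": [turn, ...]}. A call has 1 to 8 rows; each row shifts and turns the commanded pose from where the row before left it, along the tool's axes as they then stand; what a row does not reach is not made up. A row lasts 1/12 s, in which the tool goes at most 41.7 mm and 7.16 degrees, less where a joint would pass 70% of its speed; a pose out of reach is approached as far as the arm can. A call with a gripper value outside its range is refused whole. The fingers move at their own pace and stop on an object; "force" is the grip in N (left out, the last holds). Time passes only in rows, so rows that do not move let the fingers close. It gives the time, the measured TCP pose, the force and the opening at its end, in the units of the state.
- manip.observe(): the state, without advancing time (a new reading comes with each control period).
- manip.read_camera(name): name is "scene" or "side" or "wrist"; returns the picture (400x640x3 uint8, red, green, blue); there is no depth.
- manip.camera_model(name): a dict with "K" (3x3 intrinsics, pixels), "extrinsics" (4x4, takes a point from world to camera coordinates); the wrist camera has in their place "mount" (4x4, takes a point from camera to tool coordinates, whose origin is the TCP and whose axes are the flange's). Camera axes: x right, y down, z forward; pixel columns grow to the right and rows downward; lengths in m; the calibration is good to about 2 mm. A picture is of the moment at which its call begins: read the wrist's pose just before it. camera_model takes no time and is no camera call.
- manip.job_done(): hands the job in, once; it reports no verdict.
Trained networks look in the newest picture that a camera, given by its name, has taken for a name from the list of things; names that differ only in an ending like _2 or _b are one class to them, and where a whole thing is asked for, a point or a joint stands for the part that bears it (a point fixed in the world has none). Each returns a list of dicts, best first, with "score" (0 to 1); they miss things now and then, are a little off and sometimes report something else, mostly with a low value. They report only what shows in the picture. A call takes as long as a camera call. They do not tell look-alikes from the thing itself.
- manip.outline_of(query, camera): "region" (400x640 bool, what is visible of it).
- manip.tip_of(query, camera): "at" ([x, y, z] in m, in world coordinates, good to about 4 mm: a listed point, or the origin of a listed thing).
The state is a dict: "time": time; "joints": joint angles; "dq": joint speeds; "tau": joint torques, N m; "eef_pos": TCP position; "tcp_rot": TCP orientation; "ft_force": force on the tool from outside, world axes, zero at the start; "wrist_torque": the same for the moment, N m; "opening": finger opening in m.
Only numpy, scipy, OpenCV 4.12 (cv2) and the standard library are available. Lean on these libraries where they do the work, as an engineer would, in place of code of your own. Each camera call takes 0.05 s, during which the arm holds its last target. There are 200 camera calls.

## Working session

There is one attempt and no reset: what is moved stays moved. The work goes in short steps, Python scripts to look and compute and a tool call to move; the robot and the scene stay as the last step left them, time stands still between calls to the robot, and variables do not carry over. Pictures are saved under pics/ and viewed, on a budget of 10 in all, crops included, one or two more only if the job needs it, and the job is handed in when it is done.

Besides the shell and the picture viewer there is one more tool, called by a JSON object that holds its "method" and its "body", one argument or row to a line. step_arm: Moves the arm, as the interface text tells. Its arguments: {"type":"object","properties":{"claw":{"type":"array"},"xyz":{"type":"array"},"turn":{"type":"array"},"force":{"type":"number"}},"required":["claw","xyz","turn"]}

```bash
ls; mkdir -p pics; cat > h.py <<'E'
import numpy as np,cv2
from cell import manip
from scipy.spatial.transform import Rotation as R
def T_wc(name,s=None):
    m=manip.camera_model(name)
    if name=='wrist':
        T=np.eye(4);T[:3,:3]=R.from_rotvec(s['tcp_rot']).as_matrix();T[:3,3]=s['eef_pos']
        return np.array(m['K']),np.linalg.inv(T@np.array(m['mount']))
    return np.array(m['K']),np.array(m['extrinsics'])
def proj(name,p,s=None):
    K,E=T_wc(name,s);q=E[:3,:3]@np.array(p)+E[:3,3];u=K@q;return (u[:2]/u[2]).round(1)
def atz(name,uv,z,s=None):
    K,E=T_wc(name,s);W=np.linalg.inv(E);d=W[:3,:3]@np.linalg.inv(K)@[uv[0],uv[1],1];o=W[:3,3];return o+d*(z-o[2])/d[2]
def snap(name,fn):
    s=manip.observe();im=manip.read_camera(name);cv2.imwrite('pics/'+fn,cv2.cvtColor(im,cv2.COLOR_RGB2BGR));return s,im
E
python3 - <<'E'
from h import *
s,a=snap('scene','a.png')
s,b=snap('side','b.png')
s0=manip.observe();print(s0['time'],s0['eef_pos'],s0['tcp_rot'],s0['opening'])
cv2.imwrite('pics/ab.png',cv2.cvtColor(np.hstack([a,b]),cv2.COLOR_RGB2BGR)[:, :]) 
for c in('scene','side'):
  for q in ('bin_handle','cap_top','lamp_edge','bin','bottle','cup0','cup1','mister','beaker'):
    r=manip.tip_of(q,c);print(c,q,[(np.round(x['at'],3).tolist(),round(x['score'],2),proj(c,x['at']).tolist()) for x in r][:3])
print(manip.observe()['time'])
E
```

```text
pics
0.1 [0.22444831 0.58270475 0.23016687] [-5.74277515e-01 -3.08811607e+00  2.84763459e-03] 0.08535325614734136
scene bin_handle [([0.298, -0.003, 0.077], 0.87, [371.6, 160.6]), ([0.627, -0.108, 0.08], 0.65, [275.7, 192.9])]
scene cap_top [([0.69, -0.285, 0.007], 0.74, [232.2, 180.2]), ([0.743, -0.162, 0.152], 0.49, [232.1, 190.1])]
scene lamp_edge [([0.748, -0.118, 0.197], 0.82, [236.5, 193.0])]
scene bin [([0.412, 0.042, -0.004], 0.89, [353.9, 199.8]), ([0.747, -0.118, 0.199], 0.7, [236.7, 192.2]), ([0.755, -0.132, -0.002], 0.68, [242.5, 222.1])]
scene bottle [([0.746, -0.16, 0.006], 0.42, [239.5, 213.8])]
scene cup0 [([0.727, 0.072, 0.006], 0.92, [287.0, 260.7]), ([0.696, -0.285, 0.007], 0.78, [230.8, 181.1]), ([0.745, -0.117, 0.198], 0.55, [237.6, 192.4])]
scene cup1 [([0.727, 0.072, 0.006], 0.92, [287.0, 260.7]), ([0.696, -0.285, 0.007], 0.78, [230.8, 181.1]), ([0.745, -0.117, 0.198], 0.55, [237.6, 192.4])]
scene mister [([0.407, -0.356, -0.003], 0.75, [284.0, 129.5])]
scene beaker [([0.412, 0.381, -0.001], 0.61, [428.1, 272.1])]
side bin_handle [([0.631, -0.105, 0.077], 0.84,
[... 272 characters left out ...]
.9, 199.9])]
side bin [([0.75, -0.128, 0.001], 0.91, [393.9, 246.2]), ([0.41, 0.045, 0.002], 0.76, [271.2, 228.3]), ([0.415, 0.384, 0.002], 0.29, [251.9, 156.4])]
side bottle [([0.746, -0.164, 0.005], 0.65, [397.6, 255.5])]
side cup0 [([0.691, -0.282, 0.008], 0.95, [396.2, 293.7]), ([0.727, 0.064, 0.005], 0.64, [364.5, 201.1]), ([0.4, -0.355, -0.002], 0.46, [301.4, 348.9])]
side cup1 [([0.691, -0.282, 0.008], 0.95, [396.2, 293.7]), ([0.727, 0.064, 0.005], 0.64, [364.5, 201.1]), ([0.4, -0.355, -0.002], 0.46, [301.4, 348.9])]
side mister [([0.401, -0.354, 0.0], 0.6, [301.9, 348.3])]
side beaker [([0.413, 0.384, -0.001], 0.72, [251.3, 157.1]), ([0.759, -0.093, 0.007], 0.21, [392.1, 235.4])]
1.0
```

View pics/a.png

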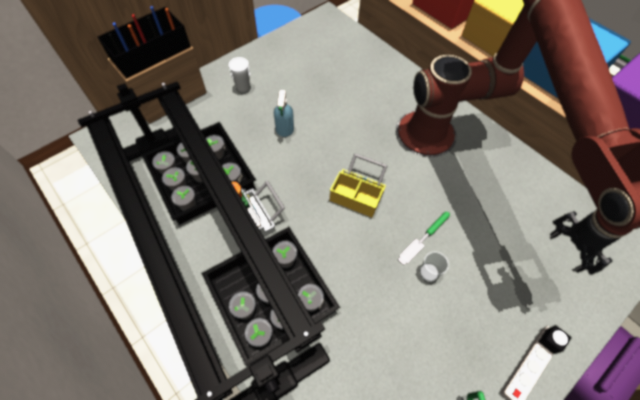

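View pics/b.png

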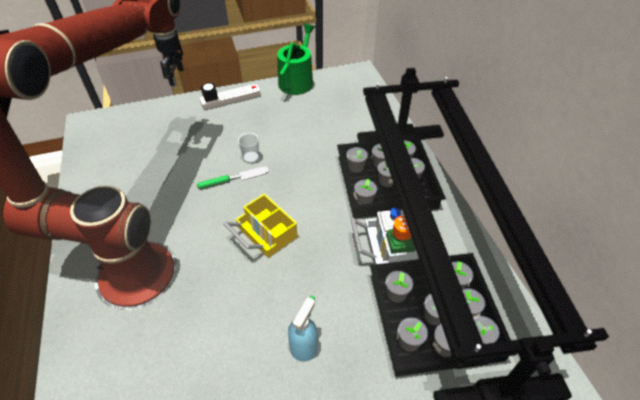

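Two bins are in view. The yellow one is at scene px (358,193) and side px (268,225), so it is the look-alike. The pale-grey one is at scene px (262,207) and side px (380,240), under the lamp between the trays with the orange cap at side px (402,226), so it is the one meant. I'll move above its handle and confirm with the wrist camera.

{"method": "step_arm", "body": {
  "claw": [1,1,1,1,1,1,1,1],
  "xyz": [
    [-0.0275,-0.0288,0],
    [-0.0275,-0.0288,0],
    [-0.0275,-0.0288,0],
    [-0.0275,-0.0288,0],
    [-0.0275,-0.0288,0],
    [-0.0275,-0.0288,0],
    [-0.0275,-0.0288,0],
    [-0.0275,-0.0288,0]
  ],
  "turn": [0,0,0,0,0,0,0,0]
}}

```text
time: 1.67
eef_pos: [0.3474, 0.2874, 0.2315]
tcp_rot: [0.573, 3.088, 0.001]
ft_force: [1.0, 0.5, 0.3]
opening: 0.0852
```

{"method": "step_arm", "body": {
  "claw": [1,1,1,1,1,1,1,1],
  "xyz": [
    [-0.0275,-0.0288,0],
    [-0.0275,-0.0288,0],
    [-0.0275,-0.0288,0],
    [-0.0275,-0.0288,0],
    [-0.0275,-0.0288,0],
    [-0.0275,-0.0288,0],
    [-0.0275,-0.0288,0],
    [-0.0275,-0.0288,0]
  ],
  "turn": [0,0,0,0,0,0,0,0]
}}

```text
time: 2.33
eef_pos: [0.47, -0.0071, 0.2317]
tcp_rot: [0.575, 3.087, 0.0]
ft_force: [0.8, 0.8, -0.2]
opening: 0.0855
```

{"method": "step_arm", "body": {
  "claw": [1,1,1,1,1,1,1,1],
  "xyz": [
    [-0.0275,-0.0288,0],
    [-0.0275,-0.0288,0],
    [0,0,0],
    [0,0,0],
    [0,0,0],
    [0,0,0],
    [0,0,0],
    [0,0,0]
  ],
  "turn": [0,0,0.12,0.12,0.12,0.12,0.12,0.12]
}}

```text
time: 3.0
eef_pos: [0.5002, -0.0786, 0.2314]
tcp_rot: [1.634, 2.683, 0.0]
ft_force: [0.3, -0.2, -0.0]
opening: 0.0851
```

{"method": "step_arm", "body": {
  "claw": [1,1,1,1,1,1],
  "xyz": [
    [0,0,0],
    [0,0,0],
    [0,0,0],
    [0,0,0],
    [0,0,0],
    [0,0,0]
  ],
  "turn": [0.12,0.12,0.12,0.12,0.12,0.076]
}}

```text
time: 3.5
eef_pos: [0.5002, -0.0785, 0.2314]
tcp_rot: [2.43, 1.991, 0.0]
ft_force: [0.6, 0.5, -0.4]
opening: 0.0854
```

```bash
python3 - <<'E'
from h import *
s,w=snap('wrist','w1.png')
print(s['time'],s['eef_pos'],s['tcp_rot'],s['joints'],s['ft_force'])
for q in ('bin_handle','cap_top','lamp_edge','bin','bottle','bottle_white','cup0'):
    r=manip.tip_of(q,'wrist');print(q,[(np.round(x['at'],3).tolist(),round(x['score'],2),proj('wrist',x['at'],s).tolist()) for x in r][:3])
# lamp yaw guesses from pictures
for c,p,q in(('side',(367,95),(455,350)),('scene',(165,90),(325,330))):
  d=atz(c,p,.21)-atz(c,q,.21);print(c,np.degrees(np.arctan2(-d[0]*np.sign(d[1]),abs(d[1]))))
E
```

```text
3.5 [ 0.50020421 -0.07852231  0.23139973] [2.43026176e+00 1.99063060e+00 1.82104866e-04] [-3.02798122e-01 -2.36951676e-01  1.88350551e+00  2.50559460e-05
  1.49486581e+00 -1.04563793e-01] [ 0.57618111  0.54287376 -0.38133872]
bin_handle [([0.301, -0.01, 0.078], 0.78, [106.0, 155.2]), ([0.633, -0.11, 0.078], 0.71, [444.8, 186.9])]
cap_top [([0.75, -0.163, 0.156], 0.58, [635.5, 246.0])]
lamp_edge []
bin [([0.752, -0.127, 0.001], 0.64, [512.9, 167.5]), ([0.412, 0.044, -0.001], 0.57, [221.4, 83.4])]
bottle [([0.741, -0.162, 0.008], 0.73, [508.8, 196.5])]
bottle_white [([0.759, -0.09, 0.004], 0.63, [520.2, 137.6])]
cup0 [([0.728, 0.066, 0.002], 0.96, [490.2, 2.5]), ([0.689, -0.279, 0.004], 0.95, [471.2, 279.6]), ([0.753, -0.126, -0.0], 0.68, [513.3, 166.6])]
side -8.875285333142791
scene -5.9724102074733905
```

View pics/w1.png

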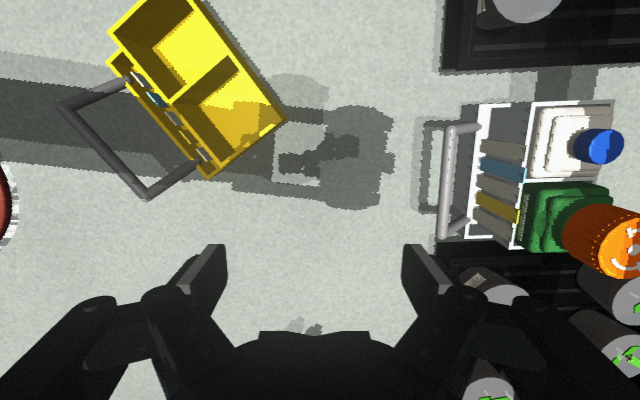

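The wrist picture confirms the pale-grey bin, with handle bar px (452,125)–(443,238), green bottle with orange cap px (600,240) and white bottle px (600,147). The yellow bin at px (200,90) is empty. Next I need the yaws of the handle and the lane.

```bash
python3 - <<'E'
from h import *
s=manip.observe()
f=lambda uv,z:atz('wrist',uv,z,s)
a,b=f((452,125),.078),f((443,238),.078);d=a-b;print('handle',a,b,(a+b)/2,np.linalg.norm(d),np.degrees(np.arctan2(-d[0],d[1])))
for z in(0,.06):
  a,b=f((443,72),z),f((638,65),z);d=b-a;print('tray edge',z,a,b,np.degrees(np.arctan2(d[1],d[0])))
a,b=f((443,72),.06),f((441,2),.06);d=b-a;print('tray front',np.degrees(np.arctan2(-d[0],d[1])))
a,b=f((463,240),.0),f((440,250),.06);print(b)
print('yellow corner',f((287,118),.072),f((210,178),.04))
print(R.from_rotvec(s['tcp_rot']).as_matrix().round(3))
E
```

```text
handle [ 0.64450867 -0.0476678   0.078     ] [ 0.62733648 -0.16646703  0.078     ] [ 0.63592258 -0.10706741  0.078     ] 0.12003391712876203 -8.225017984955606
tray edge 0 [0.67211365 0.00552085 0.        ] [ 0.89664503 -0.03027056  0.        ] -9.057029065033728
tray edge 0.06 [0.64686732 0.0030739  0.06      ] [ 0.83541083 -0.02698086  0.06      ] -9.057029065033733
tray front -2.3205157145703947
[ 0.62965055 -0.19063978  0.06      ]
yellow corner [ 0.48689935 -0.01051785  0.072     ] [ 0.3817134  -0.05937237  0.04      ]
[[ 0.191  0.982  0.   ]
 [ 0.982 -0.191 -0.   ]
 [-0.     0.    -1.   ]]
```

{"method": "step_arm", "body": {
  "claw": [1,1,1,1,1,1,1,1],
  "xyz": [
    [-0.001,0.034,0],
    [-0.001,0.034,0],
    [-0.001,0.034,0.01],
    [-0.001,0.034,0.03],
    [0,0,0.035],
    [0,0,0.035],
    [0,0,0.035],
    [0,0,0.027]
  ],
  "turn": [0,0,0,-0.035,0,0,0,0]
}}

```text
time: 4.57
eef_pos: [0.6289, -0.1075, 0.0581]
tcp_rot: [-2.387, -2.038, 0.003]
ft_force: [0.6, -0.4, -0.3]
opening: 0.0856
```

{"method": "step_arm", "body": {
  "claw": [-1,-1,-1,-1,-1,-1,-1],
  "xyz": [
    [0,0,0],
    [0,0,0],
    [0,0,0],
    [0,0,0],
    [0,0,0],
    [0,0,0],
    [0,0,0]
  ],
  "turn": [0,0,0,0,0,0,0],
  "force": 60
}}

```text
time: 5.15
eef_pos: [0.632, -0.1084, 0.0645]
tcp_rot: [2.387, 2.037, 0.004]
ft_force: [1.2, 0.2, 6.9]
opening: 0.0099
```

```bash
python3 - <<'E'
from h import *
s,w=snap('wrist','w2.png')
print(s['time'],s['eef_pos'],s['tcp_rot'],s['ft_force'],s['wrist_torque'],s['opening'])
s,w=snap('side','s2.png')
cv2.imwrite('pics/s2c.png',cv2.resize(cv2.cvtColor(w,cv2.COLOR_RGB2BGR)[130:300,290:490],(800,600)))
E
```

```text
5.15 [ 0.63201837 -0.10840368  0.06454543] [2.38694597 2.0366343  0.00416171] [1.19656477 0.17286483 6.87078005] [ 0.04578476 -0.05398839 -0.01892078] 0.009853147290156815
```

View pics/w2.png

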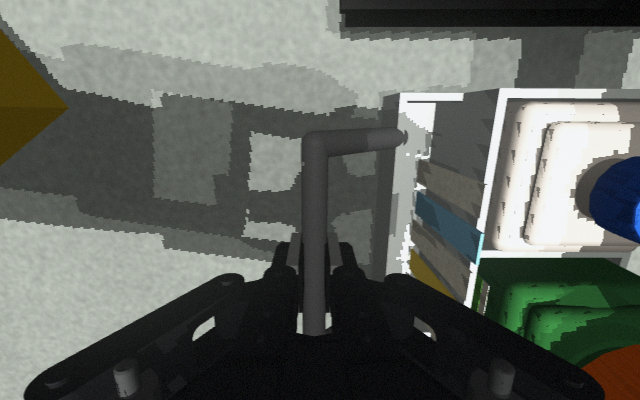

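The bar (px 315,140–330) sits between the pads. I'll pull along the lane.

{"method": "step_arm", "body": {
  "claw": [-1,-1,-1,-1,-1,-1,-1,-1],
  "xyz": [
    [0,-0.004,-0.004],
    [0,-0.008,0],
    [0,-0.012,0],
    [0,-0.012,0],
    [0,-0.012,0],
    [0,-0.012,0],
    [0,-0.012,0],
    [0,-0.012,0]
  ],
  "turn": [0,0,0,0,0,0,0,0]
}}

```text
time: 5.92
eef_pos: [0.5455, -0.0943, 0.0647]
tcp_rot: [-2.389, -2.039, 0.001]
ft_force: [2.1, -0.7, -3.5]
opening: 0.01
```

{"method": "step_arm", "body": {
  "claw": [-1,-1,-1,-1,-1,-1,-1,-1],
  "xyz": [
    [0,-0.014,0],
    [0,-0.014,0],
    [0,-0.014,0],
    [0,-0.012,0],
    [0,-0.008,0],
    [0,-0.004,0],
    [0,0,0],
    [0,0,0]
  ],
  "turn": [0,0,0,0,0,0,0,0]
}}

```text
time: 6.58
eef_pos: [0.4805, -0.0839, 0.0651]
tcp_rot: [-2.387, -2.037, 0.004]
ft_force: [-3.6, 0.9, -0.6]
opening: 0.0095
```

```bash
python3 - <<'E'
from h import *
s,w=snap('wrist','w3.png')
print(s['time'],s['eef_pos'],s['tcp_rot'],s['ft_force'],s['opening'])
snap('side','s3.png');snap('scene','c3.png')
for c in('wrist','side','scene'):
  for q in ('bin_handle','cap_top','bottle','bin'):
    r=manip.tip_of(q,c);print(c,q,[(np.round(x['at'],3).tolist(),round(x['score'],2)) for x in r][:3])
E
```

```text
6.5833 [ 0.48054148 -0.08392405  0.06513324] [-2.38720781 -2.0372167   0.00370449] [-3.61719544  0.92409006 -0.63770341] 0.009534449653909193
wrist bin_handle [([0.482, -0.083, 0.077], 0.85)]
wrist cap_top []
wrist bottle [([0.59, -0.136, 0.008], 0.72)]
wrist bin [([0.411, 0.047, -0.002], 0.93), ([0.6, -0.101, 0.003], 0.56)]
side bin_handle [([0.478, -0.081, 0.076], 0.93), ([0.303, -0.01, 0.076], 0.8), ([0.694, -0.282, 0.007], 0.31)]
side cap_top [([0.591, -0.143, 0.158], 0.71)]
side bottle [([0.596, -0.139, 0.007], 0.97)]
side bin [([0.601, -0.107, 0.0], 0.65), ([0.412, 0.044, 0.002], 0.62)]
scene bin_handle [([0.479, -0.086, 0.081], 0.84), ([0.727, 0.07, 0.006], 0.6), ([0.302, -0.004, 0.08], 0.58)]
scene cap_top [([0.592, -0.137, 0.155], 0.72), ([0.592, -0.138, 0.128], 0.7), ([0.481, -0.084, 0.082], 0.3)]
scene bottle [([0.592, -0.136, 0.005], 0.54)]
scene bin [([0.411, 0.043, -0.003], 0.86), ([0.602, -0.107, -0.003], 0.65), ([0.695, -0.285, 0.007], 0.24)]
```

View pics/s3.png

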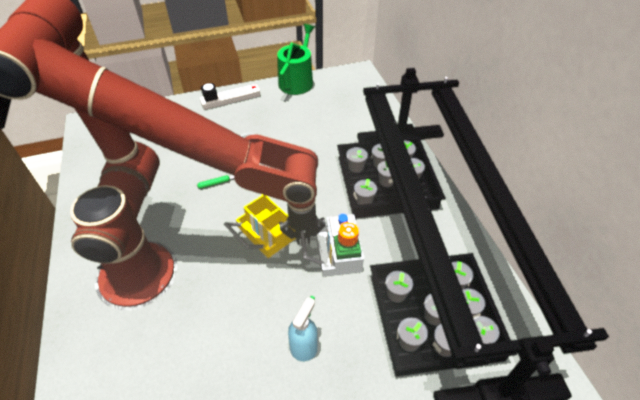

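The bin is clear of the lamp: cap at side px (348,233), about 0.11 m in front of the strip. The yellow bin is untouched. I'll release and go above the cap.

{"method": "step_arm", "body": {
  "claw": [1,1,1,1,1,1],
  "xyz": [
    [0,0,0],
    [0,0,0],
    [0,0,0],
    [0,0,0],
    [0,0,0],
    [0,0,0]
  ],
  "turn": [0,0,0,0,0,0]
}}

```text
time: 7.83
eef_pos: [0.4825, -0.0845, 0.0661]
tcp_rot: [2.389, 2.039, 0.001]
ft_force: [-0.8, 0.1, 0.2]
opening: 0.0807
```

{"method": "step_arm", "body": {
  "claw": [1,1,1,1,1,1,1,1],
  "xyz": [
    [0,0,-0.02],
    [0,0,-0.035],
    [0,0,-0.04],
    [0,0,-0.04],
    [0,0,-0.04],
    [-0.02,0.04,0],
    [-0.02,0.04,0],
    [-0.02,0.04,0]
  ],
  "turn": [0,0,0,0,0,0,0,0]
}}

```text
time: 8.5
eef_pos: [0.5856, -0.1581, 0.2436]
tcp_rot: [2.386, 2.037, 0.004]
ft_force: [0.2, 0.2, 0.0]
opening: 0.0852
```

{"method": "step_arm", "body": {
  "claw": [1,1],
  "xyz": [
    [0,0,0],
    [0,0,0]
  ],
  "turn": [0,0]
}}

```text
time: 8.67
eef_pos: [0.5843, -0.1581, 0.2387]
tcp_rot: [-2.389, -2.036, 0.002]
ft_force: [-0.1, -0.7, 0.6]
opening: 0.0853
```

```bash
python3 - <<'E'
from h import *
s,w=snap('wrist','w4.png')
print(s['time'],s['eef_pos'],s['tcp_rot'],s['ft_force'],s['opening'],s['joints'])
for q in ('cap_top','cap','bottle','bin_handle'):
    r=manip.tip_of(q,'wrist');print(q,[(np.round(x['at'],3).tolist(),round(x['score'],2),proj('wrist',x['at'],s).tolist()) for x in r][:3])
E
```

```text
8.6667 [ 0.58432927 -0.15810492  0.23869636] [-2.38863847 -2.03569268  0.00245883] [-0.07603404 -0.73307772  0.59756207] 0.08526395579706668 [-3.87164929e-01  4.60295303e-03  1.64963805e+00  7.03966490e-05
  1.49089455e+00 -2.27960198e-01]
cap_top [([0.594, -0.137, 0.163], 0.85, [321.9, 177.2])]
cap [([0.594, -0.142, 0.124], 0.66, [322.0, 173.5])]
bottle [([0.593, -0.137, 0.01], 0.83, [318.2, 151.9])]
bin_handle [([0.482, -0.085, 0.078], 0.71, [201.9, 126.2])]
```

View pics/w4.png

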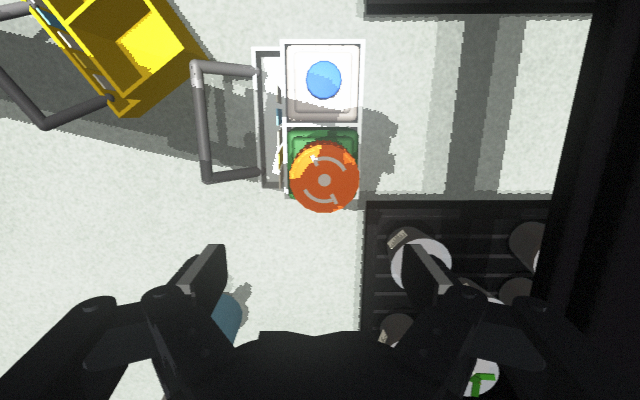

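```bash
python3 - <<'E'
from h import *
s=manip.observe()
w=cv2.imread('pics/w4.png');h=cv2.cvtColor(w,cv2.COLOR_BGR2HSV)
m=cv2.inRange(h,(3,150,90),(25,255,255));m[:,:260]=0;m[:130]=0
n,l,st,c=cv2.connectedComponentsWithStats(m);i=1+st[1:,4].argmax();pts=np.argwhere(l==i)[:,::-1].astype(np.float32)
e,r=cv2.minEnclosingCircle(pts);print(st[i],e,r)
M=R.from_rotvec(s['tcp_rot']).as_matrix()
for uv in((324,180),e):
  p=atz('wrist',uv,.157,s);print(p,'tool delta',M.T@(p-s['eef_pos']))
print(M.round(3))
E
```

```text
[ 289  142   70   71 3304] (323.780517578125, 176.4293670654297) 36.110374450683594
[ 0.5947688  -0.13976465  0.157     ] tool delta [0.01829055 0.00874917 0.08460995]
[ 0.5950203  -0.13688366  0.157     ] tool delta [0.02117536 0.00854611 0.08460903]
[[ 0.157  0.988  0.001]
 [ 0.988 -0.157 -0.   ]
 [-0.     0.001 -1.   ]]
```

{"method": "step_arm", "body": {
  "claw": [1,1,1,1,1,1,1,1],
  "xyz": [
    [0.018,0.0088,0],
    [0,0,0.01],
    [0,0,0.025],
    [0,0,0.025],
    [0,0,0.025],
    [0,0,0.02],
    [0,0,0.013],
    [0,0,0]
  ],
  "turn": [0,0,0,0,0,0,0,0]
}}

```text
time: 9.58
eef_pos: [0.5925, -0.1397, 0.119]
tcp_rot: [-2.385, -2.036, 0.005]
ft_force: [0.1, 0.6, -0.4]
opening: 0.0852
```

{"method": "step_arm", "body": {
  "claw": [-1,-1,-1,-1,-1,-1],
  "xyz": [
    [0,0,0],
    [0,0,0],
    [0,0,0],
    [0,0,0],
    [0,0,0],
    [0,0,0]
  ],
  "turn": [0,0,0,0,0,0],
  "force": 60
}}

```text
time: 10.08
eef_pos: [0.5961, -0.1411, 0.1246]
tcp_rot: [2.388, 2.038, 0.002]
ft_force: [-1.6, 0.3, 5.2]
opening: 0.0531
```

{"method": "step_arm", "body": {
  "claw": [-1,-1,-1,-1,-1,-1],
  "xyz": [
    [0,0,0.002],
    [0,0,0.002],
    [0,0,0.002],
    [0,0,0.002],
    [0,0,0],
    [0,0,0]
  ],
  "turn": [0,0,0,0,0,0]
}}

```text
time: 10.58
eef_pos: [0.5974, -0.1414, 0.1193]
tcp_rot: [2.386, 2.036, 0.004]
ft_force: [-4.1, 2.0, 15.3]
opening: 0.053
```

{"method": "step_arm", "body": {
  "claw": [-1,-1,-1,-1,-1,-1,-1,-1],
  "xyz": [
    [0,0,0],
    [0,0,0],
    [0,0,0],
    [0,0,0],
    [0,0,0],
    [0,0,0],
    [0,0,0],
    [0,0,0]
  ],
  "turn": [-0.09,-0.1,-0.1,-0.1,-0.1,-0.1,-0.1,-0.1]
}}

```text
time: 11.25
eef_pos: [0.5974, -0.1411, 0.119]
tcp_rot: [1.412, 2.801, 0.002]
ft_force: [-4.2, 2.5, 13.9]
opening: 0.0533
```

{"method": "step_arm", "body": {
  "claw": [-1,-1,-1,-1,-1,-1],
  "xyz": [
    [0,0,0],
    [0,0,0],
    [0,0,0],
    [0,0,0],
    [0,0,0],
    [0,0,0]
  ],
  "turn": [-0.1,-0.1,-0.09,0,0,0]
}}

```text
time: 11.75
eef_pos: [0.5974, -0.1412, 0.119]
tcp_rot: [0.999, 2.973, 0.001]
ft_force: [-3.5, 1.0, 14.0]
opening: 0.0531
```

```bash
python3 - <<'E'
from h import *
s,w=snap('wrist','w5.png')
M=R.from_rotvec(s['tcp_rot']).as_matrix()
print(s['time'],s['eef_pos'],s['ft_force'],s['wrist_torque'],s['opening'],'tool y ang',np.degrees(np.arctan2(M[1,1],M[0,1])))
E
```

```text
11.75 [ 0.59743878 -0.1411787   0.11899585] [-3.45603468  1.02544371 13.99773108] [0.30406299 0.46665402 0.04298218] 0.053131586495936654 tool y ang 52.84633317456606
```

View pics/w5.png

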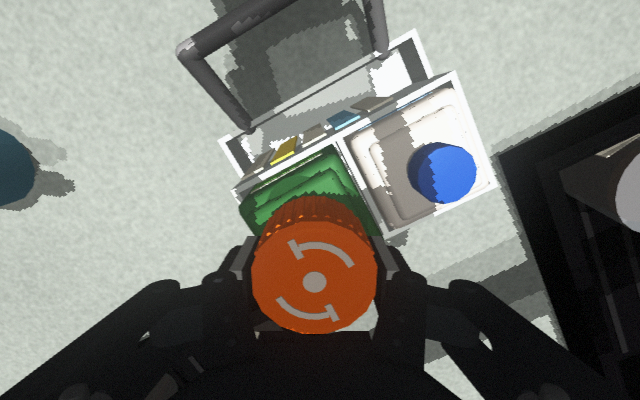

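The tool has turned 62° anticlockwise with the cap pressed to its stop. The arrows on the cap (px 315,280) keep their look between the pads, so the cap turned with the tool. I'll lift a little and check the force.

{"method": "step_arm", "body": {
  "claw": [-1,-1,-1,-1,-1,-1,-1,-1],
  "xyz": [
    [0,0,-0.004],
    [0,0,-0.004],
    [0,0,-0.004],
    [0,0,-0.004],
    [0,0,-0.004],
    [0,0,-0.002],
    [0,0,0],
    [0,0,0]
  ],
  "turn": [0,0,0,0,0,0,0,0]
}}

```text
time: 12.47
eef_pos: [0.5951, -0.1407, 0.1364]
tcp_rot: [-1.001, -2.977, -0.0]
ft_force: [0.4, 0.4, 0.0]
opening: 0.0528
```

{"method": "step_arm", "body": {
  "claw": [-1,-1,-1,-1,-1,-1,-1,-1],
  "xyz": [
    [0,0,-0.008],
    [0,0,-0.015],
    [0,0,-0.02],
    [0,0,-0.02],
    [0,0,-0.018],
    [0,0,-0.012],
    [0,0,-0.007],
    [0,0,-0.002]
  ],
  "turn": [0,0,0,0,0,0,0,0]
}}

```text
time: 13.13
eef_pos: [0.5957, -0.1409, 0.2404]
tcp_rot: [1.001, 2.976, -0.0]
ft_force: [0.6, -0.8, -0.4]
opening: 0.0532
```

{"method": "step_arm", "body": {
  "claw": [-1,-1,-1,-1,-1,-1],
  "xyz": [
    [0,0,0],
    [0,0,0],
    [0,0,0],
    [0,0,0],
    [0,0,0],
    [0,0,0]
  ],
  "turn": [0,0,0,0,0,0]
}}

```text
time: 13.63
eef_pos: [0.595, -0.1406, 0.2381]
tcp_rot: [-1.001, -2.977, -0.0]
ft_force: [0.2, 0.2, -0.4]
opening: 0.053
```

```bash
python3 - <<'E'
from h import *
s,w=snap('side','s6.png')
_,c=snap('wrist','w6.png')
print(s['time'],s['eef_pos'],s['ft_force'],s['opening'])
for cam in('side','wrist'):
  for q in ('cap','cap_top','bottle_mouth','bottle','bin','cup0','mister'):
    r=manip.tip_of(q,cam);print(cam,q,[(np.round(x['at'],3).tolist(),round(x['score'],2)) for x in r][:2])
bg=lambda i:cv2.cvtColor(i,cv2.COLOR_RGB2BGR)
cv2.imwrite('pics/fin.png',np.vstack([cv2.resize(bg(w)[140:290,240:480],(480,300)),cv2.resize(bg(c),(480,300))]))
E
```

```text
13.6333 [ 0.59502007 -0.140647    0.23810722] [ 0.24469542  0.17818341 -0.4277757 ] 0.05295622988650969
side cap [([0.593, -0.141, 0.236], 0.68)]
side cap_top [([0.411, 0.384, -0.001], 0.68), ([0.592, -0.142, 0.271], 0.58)]
side bottle_mouth [([0.597, -0.138, 0.144], 0.83)]
side bottle [([0.598, -0.14, 0.007], 0.82)]
side bin [([0.41, 0.043, 0.003], 0.7), ([0.601, -0.105, -0.0], 0.66)]
side cup0 [([0.691, -0.283, 0.008], 0.85), ([0.727, 0.062, 0.005], 0.81)]
side mister [([0.4, -0.358, -0.0], 0.57), ([0.476, -0.086, 0.073], 0.29)]
wrist cap [([0.591, -0.142, 0.238], 0.7)]
wrist cap_top [([0.596, -0.137, 0.269], 0.76)]
wrist bottle_mouth [([0.597, -0.142, 0.145], 0.82)]
wrist bottle [([0.594, -0.139, 0.27], 0.51)]
wrist bin [([0.6, -0.101, 0.003], 0.74)]
wrist cup0 [([0.73, 0.065, 0.003], 0.83)]
wrist mister [([0.404, -0.353, -0.004], 0.77)]
```

View pics/fin.png

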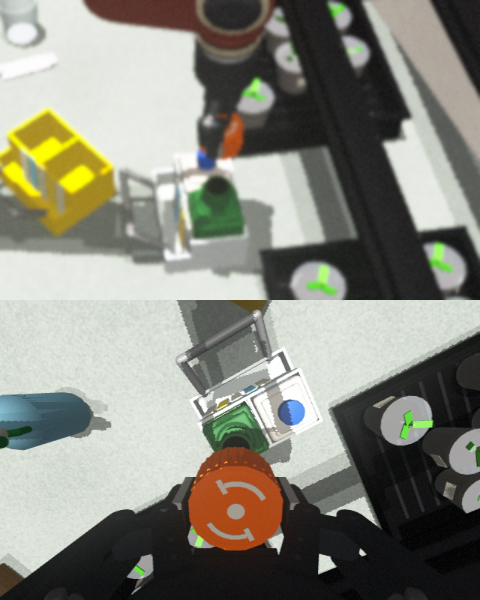

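The bottle stands open in the bin with its mouth at z 0.144, and the cap is held level about 92 mm above it. I'm handing in.

```bash
python3 -c "
from cell import manip
print(manip.job_done())"
```

```text
the job is handed in; nothing more can be done
None
```

The job is done and was handed in at about 14.4 s of the 48 s allowed; no verdict was reported.

- **Bin:** I pulled the pale-grey bin about 150 mm along the lane by its handle. The bottle's rear edge ended about 0.11 m in front of the lamp.
- **Cap:** I pressed the cap down to its stop (about 15 N on the wrist), turned it 62° anticlockwise while pressed, and lifted it straight off.
- **Final state:** The gripper is holding the cap, opening 53 mm. By the networks the cap's lower edge is at z ≈ 0.237 m and the mouth at z ≈ 0.144 m, so the cap hangs about 92 mm above it. The tool still points straight down, and the force readings are near zero.
- **Bystanders:** In the last check the bin, both corner cups, the mister and the yellow bin read within a few millimetres of where they were. I did not check the beaker, trowel and white bottle separately at the end.

**Disagreements:** A few network answers were plainly wrong and I ignored them: the side camera put the cap top at the beaker, and the wrist camera placed the bottle at z = 0.27. The arm also gave upward by about 5 mm each time the gripper closed, with 5–7 N on the wrist.

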